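Dock a spray can on the sprung filling cradle and hold it down

TASK

Refill the plain aluminium spray can at the refill station: pull the dust plug out of the sprung ring cradle and hang it by its eye on the station's parking peg, then stand the can upright in the cradle and press it down until the ring is fully home on its stop. The program finishes while the robot is still holding the can pressed down, since it only fills while held; leave the plug hanging, and do not disturb the mug and the glass jar.

Things in the scene. Friction and masses are not known exactly. Their poses are not given: they have to be found in the camera images.
- refill_station: fixed unit on a grey base plate 250 x 270 x 12 mm. Origin on the table under the cradle's centre; x points from front to back, y to the left seen from the front. White tank with lid 120 mm behind the cradle, 88 mm wide, top 116 mm up. Peg post 135 mm to the right (y = -0.135). Ring flange 96 mm wide, 61 mm up, stop rim at 45 mm. In its centre a 9 mm brass nipple, tip 60 mm up
- cradle (a joint): travel of the sprung ring cradle straight down, in m: 0 = up (as at the start), 0.016 = fully home on its stop. The spring takes about 5 N to start and about 15 N at full travel (counting the can's own weight); it pushes back up when released and the weight of can or plug alone does not move it
- cradle_seat (a point): centre of the ledge inside the ring on which the can's foot stands, 65 mm above the table when the ring is up (moves down with it). The ring's bore is 57 mm wide, opening to 68 mm at the rim, which is 20 mm above this point
- peg_seat (a point): point on the parking peg's axis just in front of its 18 mm collar, about 113 mm above the table. The peg is a 7 mm steel rod that runs from here toward the station's front (-x), rising by 10 degrees, 49 mm to the end of its round 11 mm head (peg_tip). Its carrying post (14 mm thick, top 111 mm above the table) is 52 mm behind this point
- peg_tip (a point): front end of the parking peg's round head, on its axis
- dust_plug: black plastic plug closing the cradle at the start, about 0.12 kg: flange 75 mm across, 6 mm thick, lying on the ring's rim; 51 mm spigot reaching 14 mm down; on top an upright flat pull tab 8 mm thick (along the plug's x), 36 mm wide (along its y), its top 66 mm above the origin. Origin at the centre of the flange's underside, z up through the tab
- eye (a point): centre of the round eye (hole 22 mm across, through the tab along the plug's x axis), 32 mm above the plug's origin; 23 mm of solid tab stand above the hole
- tab_top (a point): middle of the top edge of the plug's pull tab
- spray_can: plain aluminium refillable spray can with a black ribbed cap, 53 mm across, 151 mm tall, 0.15 to 0.31 kg, standing upright on the table. Origin at the centre of its underside; the foot is hollow (43 mm wide, 18 mm deep) with the filling valve inside. The sloping shoulder runs from 106 to 119 mm, the cap is 33 mm across from 121 to 151 mm
- cap (a point): centre of the can's black cap, 138 mm above the can's underside, where to grip it from above
- mug: bystander: green and white mug, 78 mm across without its handle, 101 mm tall, standing on the table; origin at the centre of its underside
- jar: bystander: clear jar with a grey lid, 72 mm across, 112 mm tall, standing on the table; origin at the centre of its underside

How it is judged:
On the way, in this order (a step that is already met when the one before it is completed fails the run):
1. the dust plug hangs by its eye on the parking peg, let go and at rest (x of eye in the frame of peg_seat between -0.045 and 0.008 m and y of eye in the frame of peg_seat between -0.01 and 0.01 m and z of eye in the frame of peg_seat between -0.016 and 0.016 m and angle between dust_plug's own z axis and vertical below 0.5 rad and contact force between the fingers and dust_plug below 0.1 N and linear speed of dust_plug below 0.05 m/s), for 0.4 s.
2. the can stands upright in the ring cradle, its foot on the ledge (horizontal distance between spray_can and cradle_seat below 0.005 m and z of spray_can in the frame of cradle_seat between -0.003 and 0.004 m and angle between spray_can's own z axis and vertical below 0.12 rad), for 0.1 s.
At the end, for the whole second after the job is handed in: the can stands upright (7 deg) on the cradle ledge, centred within 5 mm, the ring is at least 13 of its 16 mm down and the robot holds it there with 3 N or more; the plug hangs by its eye on the peg between collar and head (10 mm to the side, 16 mm in height of the seat), let go, at rest (all of step 1 and all of step 2 and value of joint cradle above 0.013 m and contact force between any of the fingers, the arm and spray_can above 3 N); the arm keeps its last pose, push and grip.
It fails at once if the mug is pushed more than 30 mm or tipped (distance of mug from where it was at the start of the episode above 0.03 m or angle between mug's own z axis and vertical above 0.4 rad).
It fails at once if the jar is pushed more than 30 mm or tipped (distance of jar from where it was at the start of the episode above 0.03 m or angle between jar's own z axis and vertical above 0.4 rad).
It also fails if it takes over 64 s, if anything falls off the work surface, if the arm or the gripper's body presses on something with over 40 N, if the wrist force passes 120 N, or if a joint passes its speed limit or range.

ROBOT

A 6-joint arm with a two-finger parallel gripper is mounted at the origin on a cart in front of the work surface, level with it; the furniture and walls round the work are solid. World frame = base frame: x ahead of the robot, y to its left, z up, the work surface at z = 0. Lengths are in m, angles in rad, forces in N, time in s.
With the tool pointing down it reaches from about 0.375 to 0.9 m from the base axis. Payload 3.1 kg.
Tool frame: the origin (TCP) lies midway between the tips of the shut fingers; the grasp point (between the pads) lies robot.grip_depth behind it (robot.grip_depth is the distance from the TCP to the grasp point, in m); z points along the fingers, y is the line along which they close (so a half turn about z gives the same grasp; the last joint's range is limited). The gripper opens to 87 mm and grips with 3 to 60 N. Pads are 19 mm wide; open, the fingers measure 117 mm over their backs; the gripper's body (75 mm by 190 mm) begins 51 mm behind the grasp point.
Start: joints at [-1.429, 0.527, 1.433, -0, 1.181, -0.178], TCP at [0.197, -0.593, 0.223] pointing down, gripper open.
Joint ranges: [-3.08, 3.08], [-0.75, 2.2], [0.22, 2.44], [-1.43, 4.57], [0, 2.65], [-2.85, 2.85]. Speed limits (rad/s): [2.79, 2.79, 3.14, 3.14, 3.14, 3.14].

INTERFACE

Orientations are given as a unit quaternion [x, y, z, w].
In Python, from rig import robot, imaging gives the robot as it stands (robot), with the cameras (imaging).
- The arm moves only by the shell command python3 nudge.py 'ROWS' [OPENING] [FORCE]. ROWS is a JSON list of rows, 1 to 20 of them, each of 4 numbers: dx, dy, dz in m, then a turn about the tool's z in rad; each row shifts and turns the commanded pose from where the row before left it, along the tool's axes as they then stand; what a row does not reach is not made up. A row lasts 1/12 s, in which the tool goes at most 0.0417 m and 0.125 rad, less where a joint would pass 70% of its speed; a pose out of reach is approached as far as the arm can. OPENING is the finger opening in m, set as the command begins (- or left out keeps the last). The fingers move at their own pace and stop on an object; FORCE is the grip in N (left out, the last holds). Time passes only in rows, so rows that do not move let the fingers close. It prints the time, the measured TCP pose, the force, the opening and the grip force at its end.
- robot.get_obs(): the state, without advancing time (a new reading comes with each control period).
- imaging.camera(name): name is "scene" or "top" or "wrist"; returns a dict with "img" (420x560x3 uint8, red, green, blue), "fx", "fy", "cx", "cy" (pixels), "xyz" and "attitude" of the camera in the world. Camera axes: x right, y down, z forward; pixel columns grow to the right and rows downward; lengths in m; the calibration is good to about 2 mm. The wrist camera is an equidistant fisheye: a pixel r from the principal point sees the ray r / f radians off the axis. A picture is of the moment at which its call begins. There is no depth.
- robot.hand_in(): hands the job in; it is judged then, once.
The state is a dict: "time": time; "q": joint angles; "joint_velocities": joint speeds; "joint_torque": joint torques, N m; "position": TCP position; "tool_rot": TCP orientation; "ft_force": force on the tool from outside, world axes, zero at the start; "moment": the same for the moment, N m; "grip_width": finger opening in m; "grip_force": force on a finger pad.
Only numpy, scipy, OpenCV 4.12 (cv2) and the standard library are available. Lean on these libraries where they do the work, as an engineer would, in place of code of your own. Each camera call takes 0.05 s, during which the arm holds its last target. There are 200 camera calls.

## Working session

There is one attempt and no reset: what is moved stays moved. The work goes in short steps, Python scripts to look and compute and a shell command to move; the robot and the scene stay as the last step left them, time stands still between calls to the robot, and variables do not carry over. Pictures are saved under pics/ and viewed, at most 10 in all, crops included, and the job is handed in when it is done.

```bash
ls; mkdir -p pics; python3 - <<'E'
from rig import robot, imaging
import cv2,numpy as np
for n in ["scene","top"]:
    c=imaging.camera(n); cv2.imwrite(f"pics/{n}0.png",c["img"][:,:,::-1]); print(n,{k:v for k,v in c.items() if k!="img"})
o=robot.get_obs(); print(o, robot.grip_depth)
E
```

```text
nudge.py
pics
rig.py
scene {'fx': 382.1947044612342, 'fy': 382.1947044612342, 'cx': 275.1666470343605, 'cy': 205.25733315869655, 'xyz': array([0.11313659, 0.70109548, 0.63479758]), 'attitude': array([-0.2641978 ,  0.84046009, -0.45541885,  0.12814067])}
top {'fx': 523.2052643876724, 'fy': 523.2052643876724, 'cx': 280.17977555106796, 'cy': 220.27867427085792, 'xyz': array([0.36068785, 0.04386465, 1.44027406]), 'attitude': array([ 0.70667092, -0.70318758,  0.05750626, -0.0532586 ])}
{'time': 0.1, 'q': array([-1.42951867e+00,  5.28395003e-01,  1.43377762e+00,  7.65715539e-06,
        1.18140825e+00, -1.78508641e-01]), 'joint_velocities': array([-0.00251248, -0.00204052, -0.00408817,  0.00123742, -0.00151913,
        0.00144987]), 'joint_torque': array([-6.23429751e-04, -4.40985096e+01, -1.77150357e+01,  6.35422859e-02,
        5.33865974e-02, -2.99493729e-05]), 'position': array([ 0.19640715, -0.59263728,  0.221655  ]), 'tool_rot': array([ 9.87244045e-01,  1.59211202e-01,  2.20447154e-05, -9.93872969e-04]), 'ft_force': array([ 0.10536018, -0.11300117,  0.13992302]), 'moment': array([ 0.02939157,  0.06695863, -0.02677446]), 'grip_force': 0.0, 'grip_width': 0.08719168089577962} 0.0187
```

View pics/scene0.png

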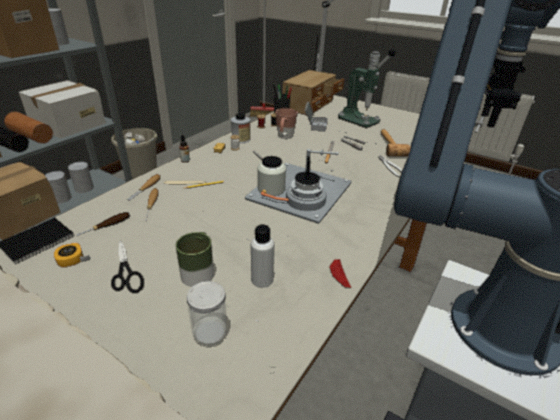

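View pics/top0.png

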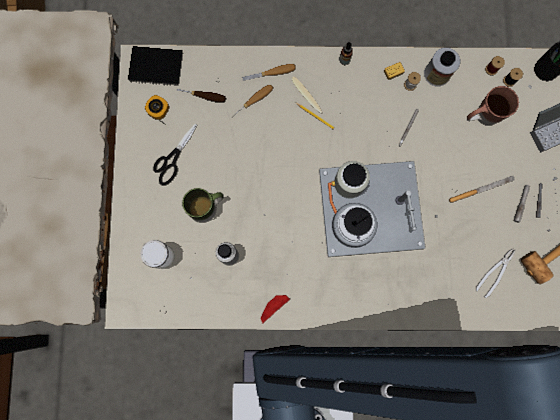

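Scene: station at about (300,190), can (262,258), mug (195,260) and jar (208,312). Top: plate corners about (320,167), (414,160), (425,246), (329,256), plug at (357,223), peg (408,210), can (226,252). I'll zoom in on the station.

```bash
cat > h.py <<'E'
import numpy as np,cv2
from scipy.spatial.transform import Rotation as R
from rig import robot, imaging
def ray(c,u,v):
    d=R.from_quat(c["attitude"]).apply([(u-c["cx"])/c["fx"],(v-c["cy"])/c["fy"],1]); return np.array(c["xyz"]),d/np.linalg.norm(d)
def plane(c,u,v,z):
    o,d=ray(c,u,v); return o+d*(z-o[2])/d[2]
def tri(c1,p1,c2,p2):
    (a,d),(b,e)=ray(c1,*p1),ray(c2,*p2)
    s=np.linalg.lstsq(np.c_[d,-e],b-a,rcond=None)[0]; P,Q=a+s[0]*d,b+s[1]*e
    return (P+Q)/2,np.linalg.norm(P-Q)
def proj(c,P):
    q=R.from_quat(c["attitude"]).inv().apply(np.array(P)-c["xyz"]); return q[0]/q[2]*c["fx"]+c["cx"],q[1]/q[2]*c["fy"]+c["cy"]
E
python3 - <<'E'
import cv2,numpy as np
t=cv2.imread("pics/top0.png")[150:270,310:440]; s=cv2.imread("pics/scene0.png")[140:220,240:360]
o=np.vstack([cv2.resize(t,None,fx=5,fy=5,interpolation=cv2.INTER_CUBIC)])
cv2.imwrite("pics/tz.png",o); cv2.imwrite("pics/sz.png",cv2.resize(s,None,fx=6,fy=6,interpolation=cv2.INTER_CUBIC))
E
```

```text
(no output)
```

View pics/tz.png

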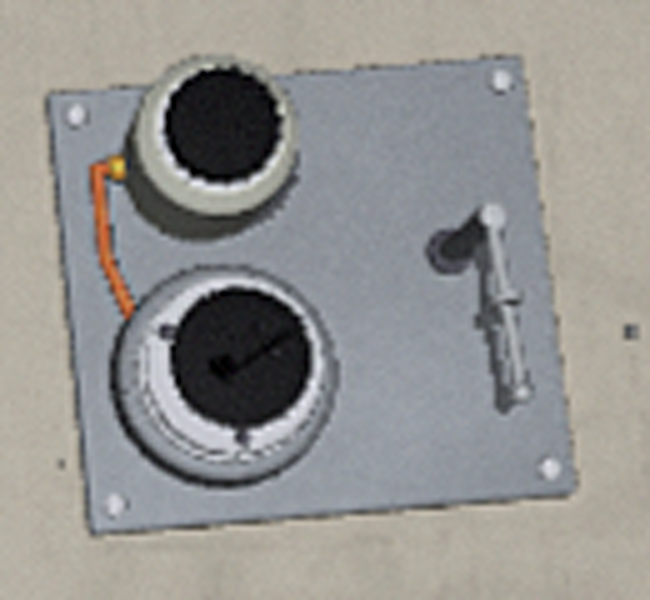

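View pics/sz.png

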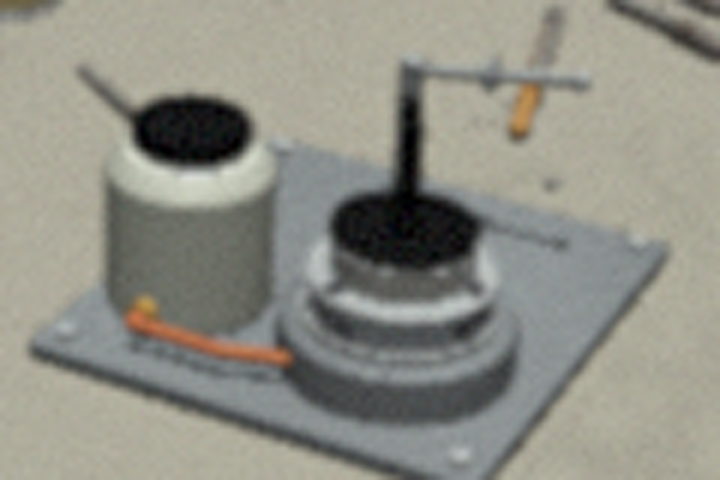

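Top zoom: plate corners (48,93), (523,57), (578,492), (92,533), flange circle centre about (240,357), peg collar about (508,300), peg head about (522,396), post top (492,214). The tab seems to run from (225,368) to (300,333). Scene zoom: collar (490,72), head (585,83), tab top (410,65).

```bash
cat > m.py <<'E'
from h import *
T=imaging.camera("top");S=imaging.camera("scene")
tz=lambda u,v:((u-2)/5+310,(v-2)/5+150)
sz=lambda u,v:((u-2.5)/6+240,(v-2.5)/6+140)
C=[plane(T,*tz(*p),.012) for p in [(48,93),(523,57),(578,492),(92,533)]]
C=np.array(C)[:,:2];print(C.round(4))
e=[C[0]-C[3],C[1]-C[2]];f=[C[3]-C[2],C[0]-C[1]]
print("lens",[np.linalg.norm(a).round(4) for a in e+f],"yaw",[np.arctan2(a[1],a[0]).round(4) for a in e],[np.arctan2(-a[0],a[1]).round(4) for a in f])
yaw=np.mean([np.arctan2(a[1],a[0]) for a in e]+[np.arctan2(-a[0],a[1]) for a in f])
g=cv2.cvtColor(T["img"],cv2.COLOR_RGB2GRAY)
def blob(c,x0,y0,x1,y1,th,z):
    g=cv2.cvtColor(c["img"],cv2.COLOR_RGB2GRAY)[y0:y1,x0:x1]
    k=cv2.findContours((g<th).astype(np.uint8),0,1)[0];k=max(k,key=cv2.contourArea)
    (u,v),r=cv2.minEnclosingCircle(k);E=cv2.fitEllipse(k);M=cv2.moments(k)
    u,v=E[0];P=plane(c,u+x0,v+y0,z);return P.round(4),E,(u+x0,v+y0)
P=blob(T,335,200,385,245,60,.091);print("plug",P)
print("lid",blob(T,338,160,370,190,60,.116))
print("cap",blob(T,212,240,240,262,60,.151))
ps,e1=tri(T,tz(508,300),S,sz(490,72));pt,e2=tri(T,tz(523,396),S,sz(586,83));po,e3=tri(T,tz(492,214),S,sz(410,66))
print("seat",ps,e1,"tip",pt,e2,"tabtop?/post",po,e3)
c,s=np.cos(yaw),np.sin(yaw);Rm=np.array([[c,-s],[s,c]])
O=P[0][:2];print("yaw",yaw,"from plug: plate corners local",((C-O)@Rm).round(4).tolist())
for p in(ps,pt,po):print("loc",((p[:2]-O)@Rm).round(4),p[2])
print("scene tab top on z .151",plane(S,*sz(410,68),.151))
E
python3 m.py
```

```text
[[ 0.7352 -0.0732]
 [ 0.7578 -0.3413]
 [ 0.5116 -0.3628]
 [ 0.4877 -0.0955]]
lens [np.float64(0.2485), np.float64(0.2471), np.float64(0.2683), np.float64(0.269)] yaw [np.float64(0.0899), np.float64(0.0871)] [np.float64(0.0891), np.float64(0.0838)]
plug (array([ 0.5726, -0.1663,  0.091 ]), ((22.685428619384766, 21.249399185180664), (26.72431755065918, 27.190303802490234), 160.43881225585938), (357.68542861938477, 221.24939918518066))
lid (array([ 0.6917, -0.1552,  0.116 ]), ((16.024185180664062, 14.493349075317383), (21.717164993286133, 21.97483253479004), 108.16117095947266), (354.02418518066406, 174.49334907531738))
cap (array([0.4878, 0.1747, 0.151 ]), ((12.123019218444824, 10.666332244873047), (12.41199779510498, 13.137676239013672), 145.82815551757812), (224.12301921844482, 250.66633224487305))
seat [ 0.60060874 -0.3022446   0.110964  ] 0.000131331973464156 tip [ 0.54856782 -0.30667454  0.11821803] 0.0021128606345913975 tabtop?/post [ 0.64702116 -0.29786005  0.10289384] 0.0016087966045226453
yaw 0.08746199231008304 from plug: plate corners local [[0.1702, 0.0785], [0.1692, -0.1905], [-0.0779, -0.1904], [-0.0783, 0.0779]]
loc [ 0.016  -0.1379] 0.11096399829255088
loc [-0.0362 -0.1377] 0.1182180340688394
loc [ 0.0626 -0.1376] 0.1028938367170465
scene tab top on z .151 [ 0.5968839  -0.20575414  0.151     ]
```

```bash
python3 nudge.py '[[0.035,-0.0205,-0.004,0],[0.035,-0.0205,-0.004,0],[0.035,-0.0205,-0.004,0],[0.035,-0.0205,-0.004,0],[0.035,-0.0205,-0.004,0],[0.035,-0.0205,-0.004,0],[0.035,-0.0205,-0.004,0],[0.035,-0.0205,-0.004,0],[0.035,-0.0205,-0.004,0],[0.035,-0.0205,-0.004,0],[0.035,-0.0205,-0.004,0],[0.035,-0.0205,-0.004,0],[0.035,-0.0205,-0.004,0],[0.035,-0.0205,-0.004,0],[0,0,0,0]]'
python3 nudge.py '[[0,0,0,-0.12],[0,0,0,-0.12],[0,0,0,-0.12],[0,0,0,-0.12],[0,0,0,-0.12],[0,0,0,-0.12],[0,0,0,-0.12],[0,0,0,-0.12],[0,0,0,-0.12],[0,0,0,-0.12],[0,0,0,-0.12],[0,0,0,-0.12],[0,0,0,-0.12],[0,0,0,-0.12],[0,0,0,0],[0,0,0,0]]'
python3 - <<'E'
from h import *
c=imaging.camera("wrist");cv2.imwrite("pics/w1.png",c["img"][:,:,::-1]);o=robot.get_obs()
print({k:v for k,v in c.items() if k!="img"},o["position"],R.from_quat(o["tool_rot"]).as_matrix().round(3),o["q"].round(3))
E
```

```text
time: 1.45
position: [0.5759, -0.161, 0.2794]
tool_rot: [0.987, 0.163, 0.003, -0.001]
ft_force: [-0.1, -0.6, 0.5]
grip_width: 0.0867
grip_force: 0.0
time: 2.78
position: [0.5711, -0.167, 0.2784]
tool_rot: [0.542, 0.841, -0.0, -0.0]
ft_force: [0.2, 0.2, -0.1]
grip_width: 0.0872
grip_force: 0.0
{'fx': 325.19226210127806, 'fy': 325.19226210127806, 'cx': 275.2653973882843, 'cy': 215.2375948942697, 'xyz': array([ 0.54062549, -0.09919721,  0.43884389]), 'attitude': array([0.9679902 , 0.20922492, 0.02873261, 0.13562572])} [ 0.57117519 -0.16696056  0.2783977 ] [[-0.413  0.911 -0.   ]
 [ 0.911  0.413  0.   ]
 [ 0.    -0.    -1.   ]] [-0.472  0.429  1.443 -0.     1.27  -0.898]
```

View pics/w1.png

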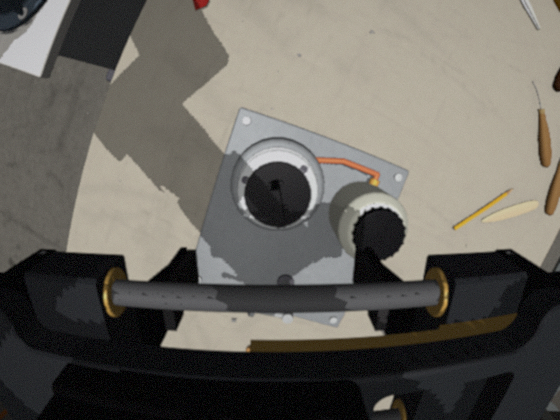

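The wrist view shows the plug at (278,193), with the tab faintly visible from (275,185) to (285,210). I'll enhance the dark areas in the wrist and top images.

```bash
python3 - <<'E'
import cv2,numpy as np
f=lambda i:cv2.resize((np.clip(i.astype(float)/70,0,1)**.6*255).astype(np.uint8),(400,400),interpolation=cv2.INTER_CUBIC)
a=cv2.imread("pics/w1.png")[145:245,230:330];b=cv2.imread("pics/top0.png")[200:240,338:378]
cv2.imwrite("pics/e1.png",np.hstack([f(a),f(b)]))
E
```

```text
(no output)
```

View pics/e1.png

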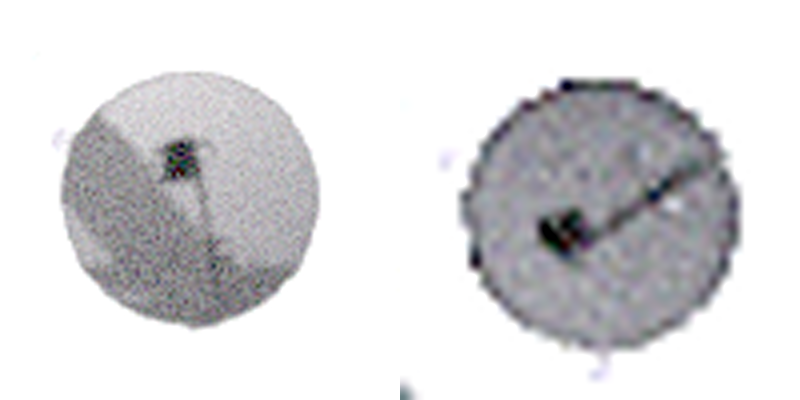

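The tab is visible by its shaded end face (the dark square, wrist zoom (180,160), top zoom (565,230)). A thin side sliver runs from it, wrist (195,180)→(215,260) and top (590,240)→(715,160). I'll compute its direction.

```bash
cat >> h.py <<'E'
def wray(c,u,v):
    x,y=(u-c["cx"])/c["fx"],(v-c["cy"])/c["fy"];r=np.hypot(x,y);s=np.sin(r)/max(r,1e-9)
    return np.array(c["xyz"]),R.from_quat(c["attitude"]).apply([x*s,y*s,np.cos(r)])
def wplane(c,u,v,z):
    o,d=wray(c,u,v);return o+d*(z-o[2])/d[2]
E
python3 - <<'E'
from h import *
T=imaging.camera("top");W=imaging.camera("wrist")
tz=lambda u,v:((u-400)/10+338-.45,v/10+200-.45)
wz=lambda u,v:(u/4+230-.4,v/4+145-.4)
def a(p,q):d=q-p;return np.degrees(np.arctan2(d[1],d[0])),np.linalg.norm(d)
for z in(.091,.12,.151):
    print(z,"top",a(plane(T,*tz(590,240),z),plane(T,*tz(715,158),z)),"w",a(wplane(W,*wz(195,180),z),wplane(W,*wz(216,260),z)))
print("endface top/base", plane(T,*tz(545,232),.091),plane(T,*tz(578,220),.151),wplane(W,*wz(180,145),.091),wplane(W,*wz(180,177),.151))
g=cv2.cvtColor(W["img"],6)[145:245,230:330]
k=max(cv2.findContours((g<70).astype(np.uint8),0,1)[0],key=cv2.contourArea);E=cv2.fitEllipse(k);print(E,wplane(W,E[0][0]+230,E[0][1]+145,.091))
E
```

```text
0.091 top (np.float64(-56.56307832533297), np.float64(0.0397262813767658)) w (np.float64(-51.00320330176808), np.float64(0.023330021593667313))
0.12 top (np.float64(-56.56307832533299), np.float64(0.0388724428609965)) w (np.float64(-51.0032033017682), np.float64(0.021385455088894802))
0.151 top (np.float64(-56.56307832533287), np.float64(0.037959718930346616)) w (np.float64(-51.00320330176815), np.float64(0.019306780549310426))
endface top/base [ 0.56852465 -0.15149444  0.091     ] [ 0.56235785 -0.15110354  0.151     ] [ 0.56481041 -0.1547868   0.091     ] [ 0.56367875 -0.15186554  0.151     ]
((46.533103942871094, 49.017276763916016), (63.18193435668945, 65.66815948486328), 116.41951751708984) [ 0.57277912 -0.16723211  0.091     ]
```

```bash
python3 nudge.py '[[0,0.001,0,-0.065],[0,0,0,-0.065],[0,0,0.03,0],[0,0,0.03,0],[0,0,0.03,0],[0,0,0.03,0],[0,0,0.0254,0],[0,0,0,0],[0,0,0,0]]'
python3 nudge.py '[[0,0,0,0],[0,0,0,0],[0,0,0,0],[0,0,0,0],[0,0,0,0],[0,0,0,0],[0,0,0,0],[0,0,0,0],[0,0,0,0],[0,0,0,0]]' 0 30
```

```text
time: 3.68
position: [0.5716, -0.166, 0.1321]
tool_rot: [0.485, 0.875, -0.0, -0.002]
ft_force: [-0.1, -0.6, -0.3]
grip_width: 0.0865
grip_force: 0.0
time: 4.52
position: [0.5723, -0.1663, 0.1331]
tool_rot: [0.485, 0.875, 0.0, -0.0]
ft_force: [-0.3, -0.3, -0.5]
grip_width: 0.0285
grip_force: 0.0
```

```bash
python3 nudge.py '[[0,0,0,0],[0,0,0,0],[0,0,0,0],[0,0,0,0],[0,0,0,0],[0,0,0,0],[0,0,0,0],[0,0,0,0]]' 0 30
python3 nudge.py '[[0,0,-0.02,0],[0,0,-0.02,0],[0,0,-0.02,0],[0,0,-0.02,0],[0,0,0,0],[0,0,0,0]]'
```

```text
time: 5.18
position: [0.5723, -0.1663, 0.1331]
tool_rot: [0.485, 0.875, -0.0, -0.0]
ft_force: [0.2, -1.0, -0.3]
grip_width: 0.0078
grip_force: 30.0
time: 5.68
position: [0.5728, -0.1666, 0.214]
tool_rot: [0.485, 0.875, 0.0, 0.001]
ft_force: [0.0, 0.2, -1.7]
grip_width: 0.0074
grip_force: 30.0
```

```bash
python3 nudge.py '[[0,0,0,0.118],[0,0,0,0.118],[0,0,0,0.118],[0,0,0,0.118],[0,0,0,0],[0,0,0,0]]'; python3 - <<'E'
from h import *
T=imaging.camera("top");S=imaging.camera("scene");cv2.imwrite("pics/top2.png",T["img"][:,:,::-1]);cv2.imwrite("pics/scene2.png",S["img"][:,:,::-1])
tz=lambda u,v:((u-2)/5+310,(v-2)/5+150)
O=np.array([.5725,-.1667]);c,s=np.cos(.0875),np.sin(.0875);Rm=np.array([[c,-s],[s,c]])
for n,p,z in[("collar",(508,300),.113),("headend",(522,400),.1215),("post",(492,214),.111)]:
    P=plane(T,*tz(*p),z);print(n,P,(P[:2]-O)@Rm)
a=cv2.resize(S["img"][120:220,240:380],None,fx=5,fy=5,interpolation=2)
cv2.imwrite("pics/s2.png",(np.clip(a[:,:,::-1]/200.,0,1)**.6*255).astype(np.uint8))
E
```

```text
time: 6.18
position: [0.5714, -0.1659, 0.2115]
tool_rot: [0.675, 0.738, -0.0, -0.002]
ft_force: [-0.4, -0.5, -0.7]
grip_width: 0.0075
grip_force: 30.0
collar [ 0.60030157 -0.30168845  0.113     ] [ 0.01589878 -0.13690156]
headend [ 0.54701695 -0.30482609  0.1215    ] [-0.03745618 -0.13537074]
post [ 0.64601654 -0.29545753  0.111     ] [ 0.06198337 -0.13468944]
```

View pics/s2.png

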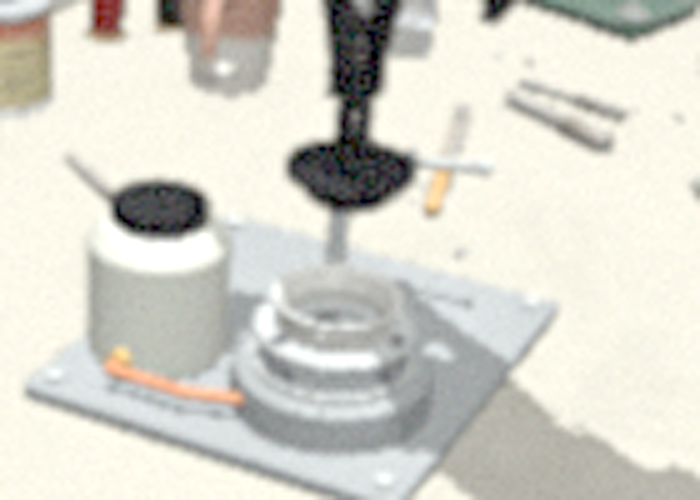

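The plug is held upright, rim at (350,170) and tab gripped above. The ring is empty, and the peg runs from (415,160) to (490,170) behind it.

```bash
python3 nudge.py '[[-0.0339,-0.0188,0,0],[-0.0339,-0.0188,0,0],[-0.0339,-0.0188,0,0],[-0.0338,-0.0186,0,0],[0,0,0.025,0],[0,0,0.025,0],[0,0,0.025,0],[0,0,0,0],[0,0,0,0],[0,0,0,0]]'; python3 - <<'E'
from h import *
O=np.array([.5725,-.1667]);c,s=np.cos(.0875),np.sin(.0875);Rm=np.array([[c,-s],[s,c]])
o=robot.get_obs();print((o["position"][:2]-O)@Rm,o["position"],R.from_quat(o["tool_rot"]).as_matrix().round(3))
a=[]
for n,b in(("top",(385,180,455,260)),("scene",(260,110,380,190))):
    I=imaging.camera(n)["img"][b[1]:b[3],b[0]:b[2],::-1]; cv2.imwrite(f"pics/{n}3.png",I)
    a.append(cv2.resize((np.clip(I/200.,0,1)**.6*255).astype(np.uint8),None,fx=4,fy=4,interpolation=2))
cv2.imwrite("pics/c3.png",np.hstack(a))
E
```

```text
time: 7.12
position: [0.5101, -0.3083, 0.139]
tool_rot: [0.675, 0.738, 0.0, 0.001]
ft_force: [-0.0, -0.5, -0.7]
grip_width: 0.0076
grip_force: 30.0
[-0.07448589 -0.1355894 ] [ 0.51014801 -0.30827988  0.13903212] [[-0.088  0.996  0.001]
 [ 0.996  0.088 -0.001]
 [-0.001  0.001 -1.   ]]
```

View pics/c3.png

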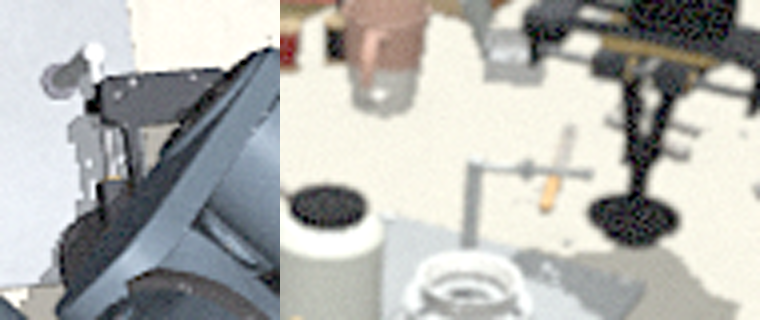

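Scene crop: peg head at (590,174), held plug disc centred near (634,215), tab edge-on at x≈640. I'll check against the predicted projection.

```bash
python3 - <<'E'
from h import *
S=imaging.camera("scene");T=imaging.camera("top")
f=lambda P:tuple((np.array(proj(S,P))-[260,110])*4+[282,2])
o=robot.get_obs()["position"]
print("flange top",f(o+[0,0,-.042]),"eye",f(o-[0,0,.016]),"tip",f([.5479,-.3049,.1215]),"seat",f([.5963,-.3007,.113]))
I=cv2.imread("pics/scene3.png");g=cv2.cvtColor(I,6)[40:70,70:105]
k=max(cv2.findContours((g<60).astype(np.uint8),0,1)[0],key=cv2.contourArea);x,y,w,h=cv2.boundingRect(k);print((x+70)*4+282,(y+40)*4,w*4,h*4)
k=(g<60);[print(''.join('#' if a else '.' for a in r)) for r in k]
E
```

```text
flange top (np.float64(632.0817738530036), np.float64(211.82930198785323)) eye (np.float64(636.500100357483), np.float64(181.36399422280988)) tip (np.float64(589.8748584250804), np.float64(172.66119219123186)) seat (np.float64(531.0359995576052), np.float64(168.08953239697303))
590 160 92 88
................########...........
.................######............
..................####.............
..................####.............
..................####.............
..................####.............
.................####..............
.................####..............
................#####..............
............##########.............
.........################..........
........###################........
.......#####################.......
.......######################......
........######################.....
........######################.....
.........####################......
...........##################......
...........################........
............#############..........
..............##########...........
...............########............
...................................
...................................
...................................
...................................
...................................
...................................
...................................
...................................
```

```bash
python3 - <<'E'
from h import *
S=imaging.camera("scene");p=robot.get_obs()["position"]
def disc(I,P,r=.0375):
    a=np.linspace(0,6.283,200);q=np.array([proj(S,P+np.array([r*np.cos(t),r*np.sin(t),0])) for t in a])
    q2=np.array([proj(S,P+np.array([r*np.cos(t),r*np.sin(t),-.006])) for t in a])
    print("pred x",q[:,0].min(),q[:,0].max(),"left/right rows",q[q[:,0].argmin(),1],q[q[:,0].argmax(),1],"top",q[:,1].min(),"bot",q2[:,1].max())
    g=cv2.cvtColor(I,6);u,v=map(int,proj(S,P))
    for y in range(v-9,v+12):print(y,u-20,''.join('#' if a<50 else '+' if a<75 else '.' for a in g[y,u-20:u+21]))
disc(cv2.imread("pics/scene0.png"),np.array([.5725,-.1667,.091]))
disc(S["img"][:,:,::-1].copy(),p-[0,0,.042])
E
```

```text
pred x 294.11481078307907 319.8456303776287 left/right rows 176.03500823933942 177.4426158339054 top 170.36229040912818 bot 184.79628478258152
167 286 ....................+###.................
168 286 ....................+##+.................
169 286 ....................+##+.................
170 286 ....................###+.................
171 286 ...................+####.................
172 286 ...............+++######++...............
173 286 ............+###############+............
174 286 ...........###################+..........
175 286 ..........######################.........
176 286 .........+#######################+.......
177 286 .........+########################.......
178 286 .........+#######################+.......
179 286 ..........#######################+.......
180 286 ..........+######################........
181 286 ...........+####################+........
182 286 .............+#################+.........
183 286 ...............+#############++..........
184 286 ...........+.......+#####++..............
185 286 ...........++..........++................
186 286
[... 586 characters left out ...]

160 327 ...........+################+............
161 327 ...........###################+..........
162 327 ..........+####################+.........
163 327 ..........######################.........
164 327 ..........+#####################+........
165 327 ...........#####################+........
166 327 ............+###################+........
167 327 .............+#################+.........
168 327 ..............###############++..........
169 327 ...............+############.............
170 327 .................+#########+.............
171 327 ..................++#####++..............
172 327 .........................................
173 327 .........................................
```

```bash
python3 nudge.py '[[0,0.012,0.0015,0],[0,0.012,0,0],[0,0.012,0,0],[0,0.006,0.001,0],[0,0,0,0],[0,0,0,0]]'
```

```text
time: 7.87
position: [0.5515, -0.3039, 0.1355]
tool_rot: [0.675, 0.738, -0.0, -0.0]
ft_force: [0.0, 0.2, -1.5]
grip_width: 0.0079
grip_force: 30.0
```

```bash
python3 nudge.py '[[0,0.007,0.001,0],[0,0.007,0.001,0],[0,0.007,0.001,0],[0,0,0,0],[0,0,0,0]]'
python3 - <<'E'
from h import *
p=robot.get_obs();print(p["position"],p["ft_force"])
S=imaging.camera("scene");I=S["img"][110:190,270:390,::-1];cv2.imwrite("pics/c4.png",cv2.resize((np.clip(I/200.,0,1)**.6*255).astype(np.uint8),None,fx=6,fy=6,interpolation=2))
E
```

```text
time: 8.28
position: [0.5725, -0.3023, 0.1325]
tool_rot: [0.676, 0.737, -0.0, -0.0]
ft_force: [-0.4, 0.4, -1.8]
grip_width: 0.0079
grip_force: 30.0
[ 0.57252501 -0.30230116  0.13245226] [-0.44721239  0.44962685 -1.78501313]
```

View pics/c4.png

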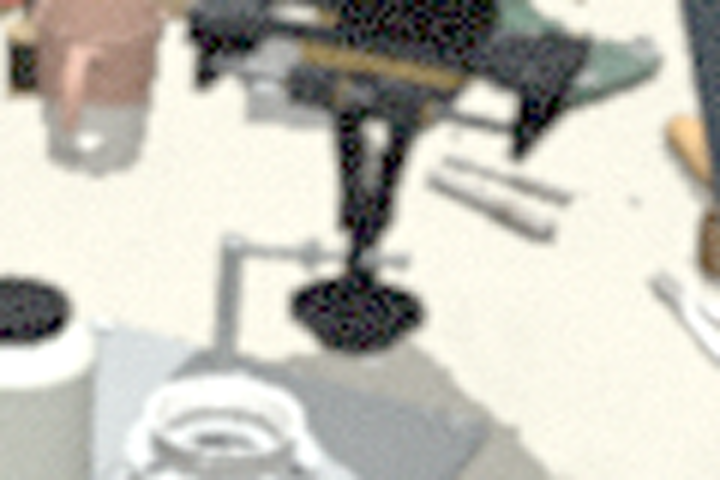

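The peg passes through the eye: collar at (312,250), tab at x≈357, head at (400,262). I'll lower slightly and release.

```bash
python3 nudge.py '[[0,0,0.003,0],[0,0,0,0],[0,0,0,0]]'; python3 nudge.py '[[0,0,0,0],[0,0,0,0],[0,0,0,0],[0,0,0,0],[0,0,0,0],[0,0,0,0]]' 0.045; python3 nudge.py '[[0,0,-0.01,0],[0,0,-0.02,0],[0,0,-0.03,0],[0,0,-0.03,0],[0,0,-0.03,0],[0,0,0,0]]'
python3 - <<'E'
from h import *
S=imaging.camera("scene");I=S["img"][110:190,270:390,::-1];cv2.imwrite("pics/c5.png",cv2.resize((np.clip(I/200.,0,1)**.6*255).astype(np.uint8),None,fx=6,fy=6,interpolation=2))
# can: black cap (top view) and silhouette in scene
T=imaging.camera("top");g=cv2.cvtColor(T["img"],7)[236:266,208:244]
for th in(45,60,75):
    k=max(cv2.findContours((g<th).astype(np.uint8),0,1)[0],key=cv2.contourArea);E=cv2.fitEllipse(k);print(E,plane(T,E[0][0]+208,E[0][1]+236,.151))
g=cv2.cvtColor(S["img"],7)
for y in list(range(224,248,2))+list(range(250,292,4)):print(y,g[y,242:284:2])
E
```

```text
time: 8.58
position: [0.5717, -0.3023, 0.1294]
tool_rot: [0.676, 0.737, -0.0, -0.0]
ft_force: [-0.9, -0.7, -0.7]
grip_width: 0.0079
grip_force: 30.0
time: 9.08
position: [0.5722, -0.3025, 0.1298]
tool_rot: [0.676, 0.737, 0.0, 0.0]
ft_force: [-0.2, -0.6, -0.0]
grip_width: 0.0394
grip_force: 0.0
time: 9.58
position: [0.5756, -0.3048, 0.2579]
tool_rot: [0.676, 0.737, 0.001, 0.007]
ft_force: [0.4, -1.0, 0.3]
grip_width: 0.0451
grip_force: 0.0
((16.188650131225586, 14.575847625732422), (11.991369247436523, 12.473106384277344), 131.50003051757812) [0.48801624 0.17454253 0.151     ]
((16.094696044921875, 14.731995582580566), (12.376492500305176, 12.677056312561035), 143.67689514160156) [0.4876281  0.17476629 0.151     ]
((16.12302017211914, 14.666332244873047), (12.41199779510498, 13.137676239013672), 145.82815551757812) [0.48779118 0.17469981 0.151     ]
224 [194 191 193 193 189 190 189 189 173 119  90 126 162 182 188 188 192 191
 194 194 192]
226 [188 192 190 187 190 186 188 126  47  19  14  15  24 120 192 189 194 192
 191 194 192]
228 [186 190 189 189 189 191 162  39  16  37  15  31  23 
[... 1153 characters left out ...]
5 117 123 127 126 128 125 125 118 115 100 165 191
 187 188 189]
266 [185 189 187 185 159 103 117 127 127 125 127 122 131 123 112 102 173 192
 191 189 187]
270 [192 187 186 188 160 106 123 123 129 125 126 124 123 122 107 101 170 194
 190 194 193]
274 [192 188 191 191 169 104 119 124 129 130 128 127 124 120 113 101 146 192
 187 194 192]
278 [192 189 191 191 162 105 120 120 128 124 125 126 125 115 110 108 182 189
 189 184 184]
282 [191 194 192 190 187 128 109 119 126 122 130 122 116 122 104 135 184 186
 181 186 186]
286 [190 191 190 189 190 191 184 146 122 122 125 123 131 146 180 182 179 179
 181 188 183]
290 [194 193 190 192 189 190 189 188 190 183 182 184 184 184 185 187 187 188
 184 181 183]
```

View pics/c5.png

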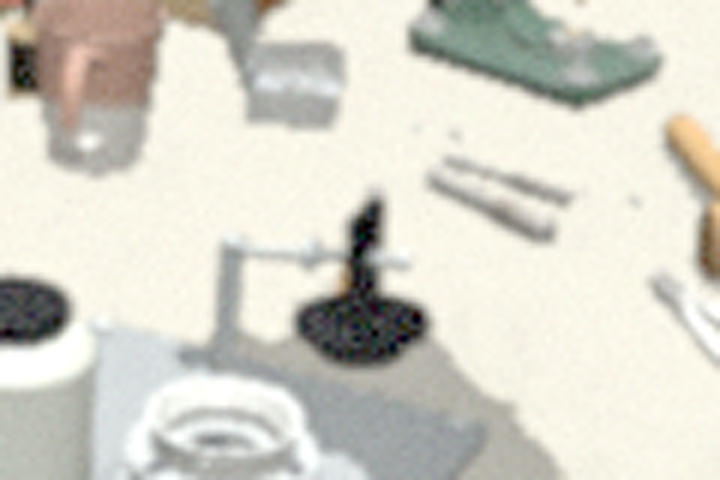

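The plug hangs on the peg: tab at x≈362 between collar (312,250) and head (405,262). Next is the can.

```bash
python3 nudge.py '[[0.0371,-0.0033,0,0],[0.0371,-0.0033,0,0],[0.0371,-0.0033,0,0],[0.0371,-0.0033,0,0],[0.0371,-0.0033,0,0],[0.0371,-0.0033,0,0],[0.0371,-0.0033,0,0],[0.0371,-0.0033,0,0],[0.0371,-0.0033,0,0],[0.0371,-0.0033,0,0],[0.0371,-0.0033,0,0],[0.0371,-0.0033,0,0],[0.0371,-0.0033,0,0],[0,0,0,0],[0,0,0,0],[0,0,0,0]]' 0.07
python3 - <<'E'
from h import *
o=robot.get_obs();print(o["position"],R.from_quat(o["tool_rot"]).as_matrix().round(3).tolist(),o["q"].round(2))
S=imaging.camera("scene");print("pred cap",proj(S,[.4878,.1747,.136]))
W=imaging.camera("wrist");g=cv2.cvtColor(W["img"],7);d=(g<60).astype(np.uint8)
Rw=R.from_quat(W["attitude"]).inv();q=Rw.apply(np.array([.4878,.1747,.151])-W["xyz"]);r=np.arctan2(np.hypot(q[0],q[1]),q[2])
u=W["cx"]+W["fx"]*r*q[0]/np.hypot(q[0],q[1]);v=W["cy"]+W["fy"]*r*q[1]/np.hypot(q[0],q[1]);print(u,v)
for k in cv2.findContours(d,0,1)[0]:
    if 150<cv2.contourArea(k)<6000:
        (a,b),s,_=cv2.fitEllipse(k);print((a,b),s,wplane(W,a,b,.151))
u,v=int(u),int(v)
for y in range(v-30,v+31,3):print(''.join('#' if a<60 else '+' if a<110 else '.' for a in g[y,max(0,u-40):u+41]))
E
```

```text
time: 11.02
position: [0.4868, 0.1741, 0.2488]
tool_rot: [0.675, 0.738, -0.001, -0.0]
ft_force: [0.7, -0.5, 0.2]
grip_width: 0.0703
grip_force: 0.0
[0.48679431 0.17413499 0.24877742] [[-0.088, 0.996, -0.002], [0.996, 0.088, -0.001], [-0.001, -0.002, -1.0]] [ 0.13  0.35  1.67 -0.    1.13  0.04]
pred cap (np.float64(262.27754523491404), np.float64(232.6888799024585))
275.90263798511904 214.52374920612442
(277.1283264160156, 210.44140625) (37.22819137573242, 41.0272216796875) [0.4885015  0.17826859 0.151     ]
(552.655517578125, 183.63101196289062) (11.158720016479492, 49.553653717041016) [0.78038835 0.2350309  0.151     ]
(406.0864562988281, 135.70050048828125) (69.71466064453125, 78.3739013671875) [0.58953435 0.25189804 0.151     ]
(414.85986328125, 136.62828063964844) (54.68523025512695, 67.81353759765625) [0.59774099 0.25236219 0.151     ]
(466.7283020019531, 76.13928985595703) (37.958595275878906, 66.70260620117188) [0.64387256 0.31531112 0.151     ]
(548.2798461914062, 9.014989852905273) (19.32451629638672, 36.192413330078125) [0.75432058 0.42425469 0.151     ]
...................
[... 1002 characters left out ...]
#######################+++..................
.+++...+................++################################++.+.+.................
.+.+++++++..+.....+.....++.+++##########################+++..................+...
.+.+.++++.+...++++.+..+.+.....++++#################+++++.........................
+++++++++++++..+.....+++...+.+......+++++++++++++....++...+.....+................
.++++++++++..+++..++++++++................+............+......+..........+.......
.+.+.+++++.+++++++.+.+++++++.+......+++..........+........+...............++.....
+++.++..+.++++..+++++++++++++++.++++.++.+.+.+.++.......+++.......................
.++.++++.+++.+..+.+++++++++++++.+..+...+++.++++.++++..++..................+....+.
```

```bash
python3 nudge.py '[[0.0018,0.001,0.03,0],[0,0,0.035,0],[0,0,0.035,0],[0,0,0.027,0],[0,0,0,0],[0,0,0,0]]'; python3 nudge.py '[[0,0,0,0],[0,0,0,0],[0,0,0,0],[0,0,0,0],[0,0,0,0],[0,0,0,0],[0,0,0,0],[0,0,0,0],[0,0,0,0],[0,0,0,0]]' 0 50
```

```text
time: 11.62
position: [0.4878, 0.1748, 0.1216]
tool_rot: [0.677, 0.736, -0.001, -0.001]
ft_force: [0.8, 0.1, 0.2]
grip_width: 0.0701
grip_force: 0.0
time: 12.45
position: [0.4885, 0.1763, 0.1231]
tool_rot: [0.676, 0.737, 0.0, 0.0]
ft_force: [-0.6, -0.3, 6.4]
grip_width: 0.0321
grip_force: 50.0
```

```bash
python3 nudge.py '[[0,0,-0.03,0],[0,0,-0.035,0],[0,0,-0.035,0],[0,0,-0.035,0],[-0.0388,0.0059,0,0],[-0.0388,0.0059,0,0],[-0.0388,0.0059,0,0],[-0.0388,0.0059,0,0],[-0.0388,0.0059,0,0],[-0.0388,0.0059,0,0],[-0.0388,0.0059,0,0],[-0.0388,0.0059,0,0],[-0.0388,0.0059,0,0],[0,0,0,0],[0,0,0,0],[0,0,0,0]]'
python3 - <<'E'
from h import *
o=robot.get_obs();p=o["position"];print(p,o["ft_force"],o["grip_width"],o["moment"])
S=imaging.camera("scene");g=cv2.cvtColor(S["img"],7)
for z in(-.03,-.05,-.07,-.09,-.11,-.123):
    u,v=proj(S,p+[0,0,z]);v=int(round(v));print(z,u,v,int(u)-16,g[v,int(u)-16:int(u)+17])
E
```

```text
time: 13.78
position: [0.5706, -0.1666, 0.2563]
tool_rot: [0.676, 0.737, -0.0, -0.002]
ft_force: [-0.1, -0.1, -2.2]
grip_width: 0.0319
grip_force: 50.0
[ 0.57055232 -0.16662443  0.25625297] [-0.08672864 -0.14220092 -2.23645653] 0.031907851227208454 [ 0.03054088 -0.14001607 -0.00354729]
-0.03 311.1061373795529 133 295 [186 188 187 185 193 188 178 142 104 106 116 116 120 120 115 104 107 105
 107 106 109 112 109 106 102 100 131 171 189 194 187 191 188]
-0.05 310.54465872487987 140 294 [189 187 187 193 190 187 191 168 120  95 109 114 122 121 126 130 120 107
 108 104 108 106 112 110 102 100 112 152 189 193 194 192 193]
-0.07 309.99486266669476 147 293 [190 186 190 186 188 193 196 178 150 111 104 116 117 122 124 125 128 127
 118 108 112 108 105 108  99 101 103 147 188 190 190 194 192]
-0.09 309.4563883423309 153 293 [189 188 189 193 192 194 189 169 126 102 111 114 117 119 122 120 131 125
 122 114 107 110 109 104 106 104  99  88  86  91 112 134 133]
-0.11 308.9288895998612 160 292 [193 195 190 190 188 192 196 188 163 107 103 115 115 122 120 127 128 127
 127 127 118 112 103 111 105  99 100 110 113  90  56  41  23]
-0.123 308.59174316442454 164 292 [176 177 181 184 189 194 191 190 166 121 109 108 115 120 121 128 122 125
 120 121 114 114 108 102  97  93  86  51  19  12  16  22  12]
```

```bash
python3 nudge.py '[[0,0,0,0],[0,0,0.02,0],[0,0,0.02,0],[0,0,0,0],[0,0,0,0]]'; python3 -c "
from rig import robot, imaging
o=robot.get_obs();print(o['position'],o['ft_force'])"
```

```text
time: 14.25
position: [0.5706, -0.1654, 0.2169]
tool_rot: [0.675, 0.738, -0.0, -0.002]
ft_force: [-0.5, -0.2, -2.4]
grip_width: 0.0318
grip_force: 50.0
[ 0.57064251 -0.16536551  0.2168599 ] [-0.52660197 -0.22329101 -2.35704047]
```

```bash
python3 nudge.py '[[-0.001,0.0018,0,0],[0,0,0.007,0],[0,0,0.007,0],[0,0,0.007,0],[0,0,0.005,0],[0,0,0,0],[0,0,0,0]]'; python3 -c "
from rig import robot, imaging
o=robot.get_obs();print(o['position'],o['ft_force'],o['moment'])"
```

```text
time: 14.83
position: [0.5731, -0.1678, 0.191]
tool_rot: [0.676, 0.737, -0.0, -0.001]
ft_force: [0.1, 0.6, -2.3]
grip_width: 0.0316
grip_force: 50.0
[ 0.57313637 -0.16776099  0.19103572] [ 0.13490033  0.58199289 -2.30849127] [-0.03808457 -0.12326588 -0.03368208]
```

```bash
python3 nudge.py '[[0,0,0.002,0],[0,0,0.002,0],[0,0,0,0],[0,0,0,0],[0,0,0,0]]'; python3 nudge.py '[[0,0,0.003,0],[0,0,0.003,0],[0,0,0.003,0],[0,0,0,0],[0,0,0,0],[0,0,0,0]]'
```

```text
time: 15.25
position: [0.574, -0.1682, 0.1882]
tool_rot: [0.676, 0.737, 0.0, 0.001]
ft_force: [0.7, -1.0, -0.4]
grip_width: 0.0319
grip_force: 50.0
time: 15.75
position: [0.5742, -0.1685, 0.1801]
tool_rot: [0.676, 0.737, 0.0, 0.001]
ft_force: [0.1, -0.0, 7.5]
grip_width: 0.0317
grip_force: 50.0
```

```bash
python3 nudge.py '[[0,0,0.003,0],[0,0,0.003,0],[0,0,0.002,0],[0,0,0,0],[0,0,0,0],[0,0,0,0]]'; python3 nudge.py '[[0,0,0.002,0],[0,0,0,0],[0,0,0,0],[0,0,0,0]]';  python3 nudge.py '[[0,0,0.001,0],[0,0,0,0],[0,0,0,0],[0,0,0,0]]'
```

```text
time: 16.25
position: [0.5743, -0.1686, 0.173]
tool_rot: [0.676, 0.737, 0.0, 0.002]
ft_force: [-2.1, 0.3, 11.9]
grip_width: 0.0316
grip_force: 50.0
time: 16.58
position: [0.5744, -0.1687, 0.172]
tool_rot: [0.676, 0.737, 0.0, 0.002]
ft_force: [-2.9, 0.2, 16.4]
grip_width: 0.0319
grip_force: 50.0
time: 16.92
position: [0.5745, -0.1688, 0.172]
tool_rot: [0.676, 0.737, 0.0, 0.002]
ft_force: [-4.5, 0.7, 21.8]
grip_width: 0.032
grip_force: 50.0
```

The force is rising with no further travel, so the ring is on its stop. I'll check the can and plug numerically before handing in.

```bash
python3 nudge.py '[[0,0,0,0],[0,0,0,0],[0,0,0,0],[0,0,0,0],[0,0,0,0],[0,0,0,0]]'; python3 - <<'E'
from h import *
o=robot.get_obs();p=o["position"];print(p,o["ft_force"])
S=imaging.camera("scene");g=cv2.cvtColor(S["img"],7).astype(int)
for z in(-.025,-.045,-.06,-.075):
    u,v=proj(S,p+[0,0,z]);v=int(round(v));print(z,round(u,1),v,int(u)-14,g[v,int(u)-14:int(u)+15])
for y in range(140,174):print(y,''.join('#' if a<60 else '+' if a<90 else '.' for a in g[y,300:350]))
E
```

```text
time: 17.42
position: [0.5745, -0.1688, 0.172]
tool_rot: [0.676, 0.737, 0.0, 0.002]
ft_force: [-3.7, 0.1, 21.6]
grip_width: 0.0319
grip_force: 50.0
[ 0.57445861 -0.16876624  0.17201796] [-3.65831146  0.10107083 21.64271611]
-0.025 308.1 159 294 [198 189 194 199 195 169 122 100 118 127 144 157 155 135 128 130 138 133
 129 130 126 119 110 110 141 177 181 161 134]
-0.045 307.6 165 293 [161 169 172 182 188 180 143 107 109 117 119 122 130 131 128 117 111 105
 112 114 111 104 107 106 129 138 101  48  13]
-0.06 307.3 170 293 [163 160 161 159 163 149 118 107 114 115 125 125 127 128 125 118 105 109
 109 114 113 107 100 108 156 187 195 192 192]
-0.075 306.9 174 292 [161 161 162 159 158 160 146 111 105 116 117 123 123 131 130 127 125 114
 107 111 110 111 103 102 115 142 160 163 167]
140 .#####.........+####+.............................
141 .######++#+++.+#####+......................++.....
142 .###################..........................+...
143 .###################............++..............+.
144 .##################+...........##+................
145 .##################...........###+....
[... 852 characters left out ...]
..........+###################..........
162 ...................+#####################.........
163 ..................+######################.........
164 ...................######################+........
165 ....................####################+.........
166 .....................+#################+..........
167 ......................+###############............
168 .......................+#############.............
169 ........................+###########..............
170 ...........................+####++................
171 ..................................................
172 ..................................................
173 ..................................................
```

The can is upright and the plug is still hanging, so I'm handing in.

```bash
python3 -c "
from rig import robot, imaging
print(robot.hand_in())"
```

```text
the job is handed in; nothing more can be done
None
```

The job is handed in at about 17.5 s: the dust plug hangs by its eye on the peg, and the robot is holding the can pressed down on the ring's stop with about 22 N; no pass/fail result was returned.

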